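# Feed a press die along its guide until it drops into its seat

### The job

Set the loose brass press die flat on the open loading end of the guide plate and let go of it; then push it gently along between the guide rails, flat on the plate and never lifted, until you feel it drop into the shallow round pocket, and leave it lying fully home and flat in there. Do not force it once it has dropped, and leave the tart dish and the cutter ring where they are.

Things in the scene. Friction and masses are not known exactly. Their poses are not given: they have to be found in the camera images.
- die: Loose flat brass disc, 60 mm across and 10 mm thick, about 0.24 kg (the true mass varies by 20 percent), with small black pattern slots on its top. Polished and greased, it slides easily. If an edge hangs on the pocket rim, a second light push settles it. It lies flat on the worktop to the right of the guide plate at the start. Origin: centre of its underside; z up.
- guide_frame: Fixed aluminium frame on the worktop round a flat dark steel plate. Origin on the worktop, z up; x = feeding direction (roughly the robot's left), y across. In this frame, mm: plate top z 14; flared mouth 77 wide at x -72 narrows to 62 at x -45; straight rails from there to x 125, inner faces y +-31, tops z 21 (screws z 23.5); a bar at x 113, top z 21, closes the far end.
- load_point (a point): Middle of the open loading end, on the plate's top (guide_frame x -95, y 0, z 14 mm). Flat plate without rails: it begins between x -146 and -110 and is open up to x -72. Beside it are side runners 12 mm high (y +-52 to +-60), behind it an end tie 8 mm high at x -155 to -145. Axes as guide_frame.
- pocket_nominal (a point): On the plate's top where the pocket is by the drawing (guide_frame x 40, y 0, z 14 mm). The real pocket, 64 mm wide, 4 mm deep, upright wall, lies up to 18 mm before or behind it along x, always on the centre line y 0; not measured. The die, sliding at 1 to 3 N of push, drops in when concentric to about 2 mm: top then 6 mm over the plate, and the wall stops it.
- tart_dish: Small loose fluted aluminium tart dish, 83 mm across, 33 high, standing on the worktop beyond the die: not to be disturbed. Origin: centre of its underside.
- round_cutter: Loose fluted metal cutter ring, 62 mm across, 28 high, standing on the worktop on the robot's side of the guide plate: not to be disturbed. Origin: centre of its underside.
Things that resemble listed ones, but are neither listed nor needed, are in the scene too. What is meant by the die is not green, and is the larger of those in its own colour.

How it is judged:
By the outcome, as a careful person would: the job done as asked, in the order asked, and still so for the second after the job is handed in, with the robot touching nothing.
It also fails if it takes over 62 s, if anything falls off the work surface, if the arm or the gripper's body presses on something with over 40 N, if the wrist force passes 120 N, or if a joint passes its speed limit or range.

### The arm

A 7-joint arm with a two-finger parallel gripper is mounted at the origin on a cart in front of the work surface, level with it; the furniture and walls round the work are solid. World frame = base frame: x ahead of the robot, y to its left, z up, the work surface at z = 0. Lengths are in m, angles in degrees, forces in N, time in s.
With the tool pointing down it reaches from about 0.425 to 0.925 m from the base axis. Payload 6.8 kg.
Tool frame: the origin (TCP) lies on the front face of the gripper's body, between the roots of the fingers; the fingertips stand 73 mm ahead of it and the grasp point (between the pads) lies 54 mm ahead of it; z points along the fingers, y is the line along which they close (so a half turn about z gives the same grasp; the last joint's range is limited). The gripper opens to 85 mm and grips with 20 to 120 N. Pads are 22 mm wide; open, the fingers measure 114 mm over their backs; the gripper's body (76 mm by 85 mm) begins 54 mm behind the grasp point. The pads swing forward as they close: fully open they stand 13 mm farther back than shut.
Start: joints at [63.879, 27.33, 1.283, 89.118, -0.659, 63.558, -4.761], TCP at [0.23, -0.635, 0.304] pointing down, gripper open.
Joint ranges: [-169.35, 169.35], [-19.33, 120.38], [-80.79, 83.38], [13.8, 139.57], [-78.32, 258.32], [9.67, 109.79], [-169.56, 169.56]. Speed limits (degrees/s): [136.94, 136.94, 180, 180, 180, 180, 180].

### API

Orientations are given as [roll, pitch, yaw] about the fixed x, y, z axes, in that order (R = Rz(yaw) Ry(pitch) Rx(roll)).
In Python, from plant import env gives the robot as it stands. The module is installed in compiled form; this text tells all that it offers.
- The arm moves only by the tool apply_moves, never from a script. Its argument "targets" is a list of rows, each a list of 2 entries, a list of its own where there are three numbers: the shift along the tool's x, y, z in mm, then the turn, a rotation vector about the tool's x, y, z in rad. A call has 1 to 8 rows; each row is the pose to reach, as a shift and turn from the pose commanded when the call began, along the tool's axes at that moment; what a row does not reach only later rows make up. A row lasts 1/8 s, in which the tool goes at most 62.5 mm and 10.7 degrees, less where a joint would pass 70% of its speed; a pose out of reach is approached as far as the arm can. A call with a gripper value outside its range is refused whole. "claw" is the finger opening in mm, from 0 to 85.4, set as the call begins (left out, the last holds). The fingers move at their own pace and stop on an object; "force" is the grip in N (left out, the last holds). Time passes only in rows, so rows that repeat a pose let the fingers close. It gives the time, the measured TCP pose, the force, the opening and the grip force at its end, in the units of the state.
- env.observe(): the state, without advancing time (a new reading comes with each control period).
- env.capture(name): name is "scene" or "top" or "wrist"; returns the picture (420x560x3 uint8, red, green, blue); there is no depth.
- env.camera_info(name): a dict with "intrinsics" (3x3 intrinsics, pixels), "T" (4x4, takes a point from camera to world coordinates); the wrist camera has in their place "tool_from_camera" (4x4, takes a point from camera to tool coordinates, whose origin is the TCP and whose axes are the flange's). Camera axes: x right, y down, z forward; pixel columns grow to the right and rows downward; lengths in m; the calibration is good to about 2 mm. A picture is of the moment at which its call begins: read the wrist's pose just before it. camera_info takes no time and is no camera call.
- env.sign_off(): hands the job in; it is judged then, once.
Trained networks look in the newest picture that a camera, given by its name, has taken for a name from the list of things; names that differ only in an ending like _2 or _b are one class to them, and where a whole thing is asked for, a point or a joint stands for the part that bears it (a point fixed in the world has none). Each returns a list of dicts, best first, with "conf" (0 to 1); they miss things now and then, are a little off and sometimes report something else, mostly with a low value. They report only what shows in the picture. A call takes as long as a camera call. They do not tell look-alikes from the thing itself.
- env.search_frame(thing, camera): "pixel" ([row, column] in pixels, amid what is visible of it).
The state is a dict: "time_s": time; "joint_positions": joint angles; "qd": joint speeds; "tau": joint torques, N m; "position": TCP position; "ee_rot": TCP orientation; "wrist_force": force on the tool from outside, world axes, zero at the start; "torque": the same for the moment, N m; "opening": finger opening in m; "finger_force": force on a finger pad.
Only numpy, scipy, OpenCV 4.12 (cv2) and the standard library are available. Lean on these libraries where they do the work, as an engineer would, in place of code of your own. Each camera call takes 0.05 s, during which the arm holds its last target. There are 200 camera calls.

## Working session

There is one attempt and no reset: what is moved stays moved. The work goes in short steps, Python scripts to look and compute and a tool call to move; the robot and the scene stay as the last step left them, time stands still between calls to the robot, and variables do not carry over. Pictures are saved under pics/ and viewed, at most 10 in all, crops included, and the job is handed in when it is done.

Besides the shell and the picture viewer there is one more tool, called after "Emit:" in YAML: its name, and indented under it one key for each argument. apply_moves: Moves the arm, as the interface text tells. Its arguments: {"type":"object","properties":{"targets":{"type":"array"},"claw":{"type":"number"},"force":{"type":"number"}},"required":["targets"]}

```bash
mkdir -p pics; cat > h.py <<'E'
import numpy as np, cv2
from plant import env
from scipy.spatial.transform import Rotation as R
def pose():
    s=env.observe(); T=np.eye(4); T[:3,:3]=R.from_euler('xyz',s['ee_rot'],degrees=True).as_matrix(); T[:3,3]=s['position']; return T
def cam(name):
    c=env.camera_info(name)
    if name=='wrist': return np.array(c['intrinsics']), pose()@np.array(c['tool_from_camera'])
    return np.array(c['intrinsics']), np.array(c['T'])
def w(name,pix,z,KT=None):  # pix row,col
    K,T=KT or cam(name)
    d=T[:3,:3]@np.linalg.solve(K,[pix[1],pix[0],1.]); o=T[:3,3]
    return o+d*(z-o[2])/d[2]
def px(name,P,KT=None):
    K,T=KT or cam(name); p=np.linalg.inv(T)@np.append(P,1); q=K@p[:3]; return q[1]/q[2],q[0]/q[2]
def snap(name,f):
    im=env.capture(name); cv2.imwrite(f'pics/{f}.png',im[:,:,::-1]); return im
E
python3 - <<'E'
from h import *
print(env.observe())
for c in ['top','scene']:
    snap(c,c+'1')
    for t in ['die','guide_frame','tart_dish','round_cutter']:
        for d in env.search_frame(t,c)[:4]: print(c,t,d['pixel'],round(d['conf'],2),w(c,d['pixel'],0.01).round(3))
a=cv2.imread('pics/top1.png');b=cv2.imread('pics/scene1.png')
E
```

```text
{'time_s': 0.0, 'joint_positions': array([63.88235038, 27.37647974,  1.27945569, 89.17936454, -0.65998758,
       63.5577694 , -4.76046845]), 'qd': array([-0.00496684, -0.05780286, -0.03051245,  0.0171457 , -0.03957335,
        0.03626423,  0.03326317]), 'tau': array([ 2.62749118e-04, -5.96444356e+01,  1.60785310e+00, -2.81201237e+01,
        1.24364629e-02,  9.13012773e-03,  2.80760912e-05]), 'position': array([ 0.22986535, -0.63415598,  0.30290965]), 'ee_rot': array([-1.79893922e+02,  6.73352424e-03,  1.99259921e+01]), 'wrist_force': array([ 0.46378414,  1.09088015, -0.19186993]), 'torque': array([-0.00045779,  0.02002477, -0.01499811]), 'finger_force': 0.0, 'opening': 0.08546463371491751}
top die [222.2, 285.8] 0.9 [ 0.469 -0.163  0.01 ]
top die [253.8, 331.8] 0.85 [ 0.414 -0.285  0.01 ]
top die [215.4, 331.3] 0.56 [ 0.507 -0.269  0.01 ]
top guide_frame [191.8, 178.2] 0.84 [0.495 0.111 0.01 ]
top tart_dish [175.1, 403.2] 0.9 [ 0.642 -0.43   0.01 ]
top round_cutter [189.0, 178.4] 0.18 [0.502 0.113 0.01 ]
scene die [224.9, 275.5] 0.74 [ 0.468 -0.164  0.01 ]
scene die [238.3, 313.2] 0.69 [ 0.497 -0.277  0.01 ]
scene die [254.8, 289.9] 0.69 [ 0.403 -0.295  0.01 ]
scene guide_frame [188.8, 233.7] 0.85 [0.514 0.09  0.01 ]
scene tart_dish [244.8, 387.9] 0.63 [ 0.617 -0.419  0.01 ]
scene round_cutter [248.1, 238.3] 0.76 [ 0.326 -0.192  0.01 ]
```

View pics/top1.png

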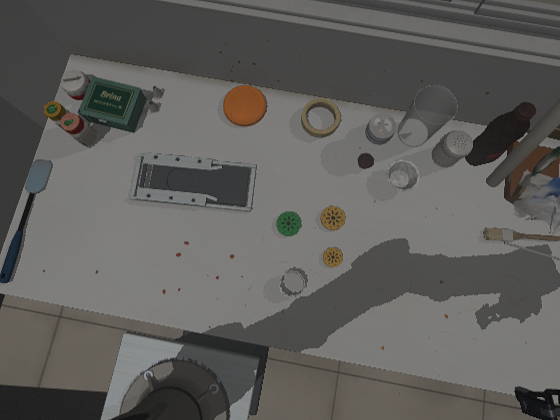

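View pics/scene1.png

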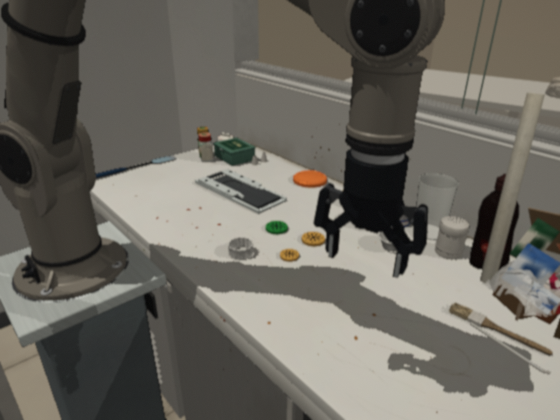

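The top view shows three candidates: green disc (222,286), brass-coloured large disc (217,333) and a smaller one (257,332). The die is the larger brass one at (217,333). The guide plate spans columns 132–255 with its loading end on the right. The cutter is at (281,294) and the dish at (175,403). I'll confirm in one enlarged crop.

```bash
python3 - <<'E'
from h import *
a=cv2.imread('pics/top1.png')
c=cv2.resize(a[140:300,120:360],None,fx=3.33,fy=3.33,interpolation=cv2.INTER_CUBIC)
cv2.imwrite('pics/crop1.png',c)
hsv=cv2.cvtColor(a,cv2.COLOR_BGR2HSV)
m=cv2.inRange(hsv,(12,90,90),(32,255,255))
n,l,s,ce=cv2.connectedComponentsWithStats(cv2.morphologyEx(m,cv2.MORPH_CLOSE,np.ones((7,7))))
for i in range(1,n):
    if s[i,4]>100: print(s[i],ce[i].round(1),w('top',ce[i][::-1],.01).round(4))
E
```

```text
[ 223   85   43   42 1338] [243.9 105.2] [7.543e-01 1.000e-04 1.000e-02]
[ 44 101  17  16 160] [ 51.9 108.2] [0.6524 0.4872 0.01  ]
[321 206  24  24 454] [332.6 217.7] [ 0.5014 -0.2731  0.01  ]
[323 247  20  20 298] [332.4 256.8] [ 0.4075 -0.2873  0.01  ]
```

View pics/crop1.png

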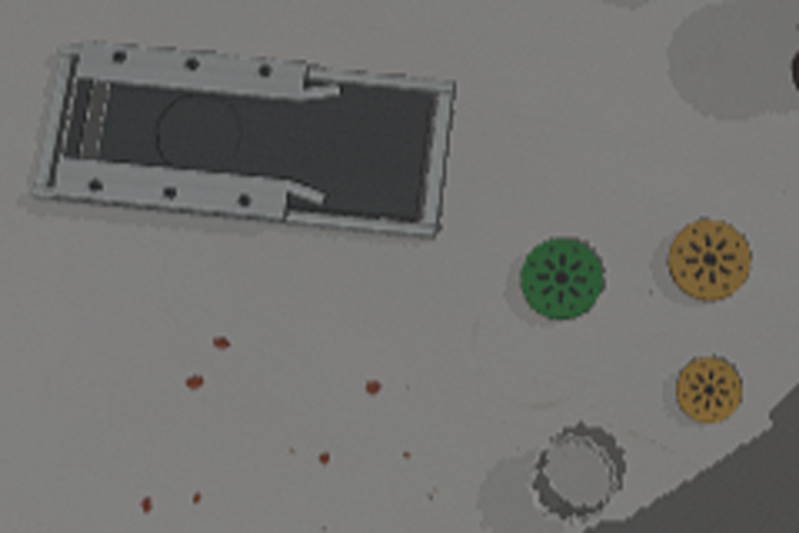

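The crop shows three discs: green, large brass at crop (710,260) and small brass at (709,390). The large brass one is the die. The real pocket circle is visible at crop (199,133), so I'll compute the frame and the pocket.

```bash
cat >> h.py <<'E'
DIE=np.array([.5014,-.2731])
E
python3 - <<'E'
from h import *
f=lambda x,y,z:w('top',(140+(y-1)/3.33,120+(x-1)/3.33),z)
# outer frame corners; loading-end tie z .008, runner .012; far end bar z .021
P={'NR':f(455,83,.008),'SR':f(437,236,.008),'NL':f(66,46,.021),'SL':f(35,195,.021),'pocket':f(199,133,.014)}
for k,v in P.items(): print(k,v.round(4))
# rail inner edges (bottom of far rail at plate; top of near rail)
a=f(108,81,.014);b=f(300,98,.014);c=f(66,158,.021);d=f(285,182,.021)
for p,q in((a,b),(c,d)): print('rail',p.round(4),q.round(4),np.degrees(np.arctan2(*(p-q)[[1,0]])))
m1=(P['NR']+P['SR'])/2;m2=(P['NL']+P['SL'])/2
ax=(m2-m1)[:2];print('axis yaw',np.degrees(np.arctan2(ax[1],ax[0])),'len',np.linalg.norm(ax))
u=ax/np.linalg.norm(ax);n=np.array([-u[1],u[0]])
for k,v in P.items(): print(k,((v[:2]-m1[:2])@u).round(4)-.155,((v[:2]-m1[:2])@n).round(4))
print('load',m1[:2]+u*.06)
T=pose();print('tool axes',T[:3,:3].round(3).tolist())
E
```

```text
NR [ 0.6009 -0.0638  0.008 ]
SR [ 0.4823 -0.0742  0.008 ]
NL [0.5707 0.2266 0.021 ]
SL [0.455  0.2183 0.021 ]
pocket [0.525  0.1146 0.014 ]
rail [0.5518 0.1914 0.014 ] [0.5656 0.0471 0.014 ] 95.45994328564231
rail [0.4863 0.2035 0.021 ] [0.4985 0.0417 0.021 ] 94.29863511521027
axis yaw 95.63174361371789 len 0.292780982143629
NR -0.1556 -0.0595
SR -0.1544 0.0595
NL 0.13620000000000002 -0.058
SL 0.1393 0.058
pocket 0.029299999999999993 -0.0015
load [ 0.53571209 -0.00925334]
tool axes [[0.94, 0.341, -0.0], [0.341, -0.94, 0.0], [0.0, -0.0, -1.0]]
```

Emit:
apply_moves:
  targets:
    - [[378,-247,100],[0,0,-1.316]]
    - [[378,-247,100],[0,0,-1.316]]
    - [[378,-247,100],[0,0,-1.316]]
    - [[378,-247,100],[0,0,-1.316]]
    - [[378,-247,100],[0,0,-1.316]]
    - [[378,-247,100],[0,0,-1.316]]
    - [[378,-247,100],[0,0,-1.316]]
    - [[378,-247,100],[0,0,-1.316]]
  claw: 72

```text
time_s: 1.5
position: [0.5034, -0.2694, 0.2035]
ee_rot: [179.9, -0.1, 95.8]
wrist_force: [0.1, -0.7, 0.3]
opening: 0.0717
finger_force: 0.0
```

Emit:
apply_moves:
  targets:
    - [[0,0,0],[0,0,0]]
    - [[0,0,0],[0,0,0]]

```text
time_s: 1.75
position: [0.5005, -0.275, 0.204]
ee_rot: [-180.0, 0.1, 95.2]
wrist_force: [0.2, 0.7, 0.3]
opening: 0.0716
finger_force: 0.0
```

```bash
python3 - <<'E'
from h import *
T=pose(); KT=cam('wrist'); im=snap('wrist','w1')
print(T.round(4).tolist(), 'cam',KT[1][:3,3].round(3))
a=cv2.cvtColor(im,cv2.COLOR_RGB2HSV)
m=cv2.morphologyEx(cv2.inRange(a,(12,90,60),(32,255,255)),cv2.MORPH_CLOSE,np.ones((25,25)))
n,l,s,ce=cv2.connectedComponentsWithStats(m)
for i in range(1,n):
    if s[i,4]>300: print(s[i],ce[i].round(1),w('wrist',ce[i][::-1],.01,KT).round(4))
# fingertip pixels for reference
E
```

```text
[[-0.091, 0.9959, -0.0004, 0.5005], [0.9959, 0.091, -0.001, -0.275], [-0.001, -0.0005, -1.0, 0.204], [0.0, 0.0, 0.0, 1.0]] cam [ 0.493 -0.203  0.275]
[ 245  156   76   75 4409] [282.7 192.8] [ 0.5017 -0.2727  0.01  ]
[ 134  171   60   57 2660] [163.4 199.2] [ 0.4087 -0.2865  0.01  ]
```

View pics/w1.png

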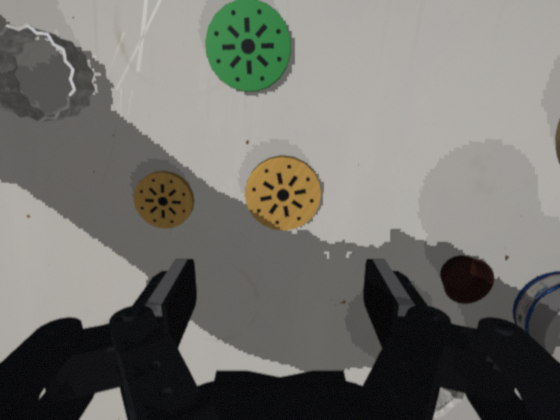

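The wrist view shows the die at pixel (193,283), confirming (0.502,-0.273). The small disc is clear of the fingers at (199,163).

Emit:
apply_moves:
  targets:
    - [[2,1,50],[0,0,0]]
    - [[2,1,90],[0,0,0]]
    - [[2,1,115],[0,0,0]]
    - [[2,1,127],[0,0,0]]
    - [[2,1,130],[0,0,0]]
    - [[2,1,130],[0,0,0]]
  claw: 66

```text
time_s: 2.55
position: [0.5025, -0.2721, 0.0748]
ee_rot: [179.9, 0.1, 95.3]
wrist_force: [0.8, -0.6, 0.3]
opening: 0.0657
finger_force: 0.0
```

```bash
python3 - <<'E'
from h import *
im=snap('wrist','w2')
E
```

```text
(no output)
```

View pics/w2.png

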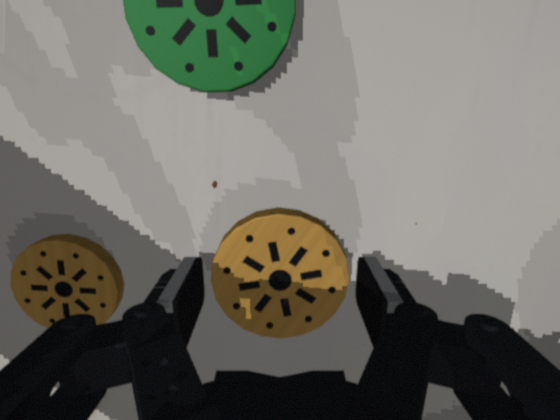

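The die, at columns 211–349, is centred between the fingers (203–357). Next I'll descend gently until a light touch.

Emit:
apply_moves:
  targets:
    - [[0,0,2],[0,0,0]]
    - [[0,0,4],[0,0,0]]
    - [[0,0,5],[0,0,0]]
    - [[0,0,5],[0,0,0]]

```text
time_s: 3.1
position: [0.502, -0.2714, 0.0688]
ee_rot: [-180.0, -0.0, 95.3]
wrist_force: [0.3, 0.4, 0.2]
opening: 0.066
finger_force: 0.0
```

Emit:
apply_moves:
  targets:
    - [[0,0,1],[0,0,0]]
    - [[0,0,2],[0,0,0]]
    - [[0,0,2],[0,0,0]]

```text
time_s: 3.48
position: [0.502, -0.2715, 0.0668]
ee_rot: [-180.0, -0.0, 95.3]
wrist_force: [0.6, 0.5, 0.6]
opening: 0.0661
finger_force: 0.0
```

Emit:
apply_moves:
  targets:
    - [[0,0,0],[0,0,0]]
    - [[0,0,0],[0,0,0]]
    - [[0,0,0],[0,0,0]]
    - [[0,0,0],[0,0,0]]
  claw: 55
  force: 25

```text
time_s: 3.98
position: [0.5028, -0.2716, 0.068]
ee_rot: [179.9, 0.1, 95.3]
wrist_force: [-0.8, 0.2, 7.9]
opening: 0.0589
finger_force: 32.1
```

Emit:
apply_moves:
  targets:
    - [[0,0,-15],[0,0,0]]
    - [[5,1,-45],[0,0,0]]
    - [[45,10,-60],[0,0,0]]
    - [[100,22,-60],[0,0,0]]
    - [[155,35,-60],[0,0,0]]
    - [[210,47,-60],[0,0,0]]
    - [[248,56,-60],[0,0,0]]
    - [[259,58,-60],[0,0,0]]

```text
time_s: 4.97
position: [0.5359, -0.0046, 0.1275]
ee_rot: [180.0, -0.1, 95.6]
wrist_force: [0.3, 0.1, -3.2]
opening: 0.0587
finger_force: 28.4
```

Emit:
apply_moves:
  targets:
    - [[0,0,0],[0,0,0]]
    - [[0,0,0],[0,0,0]]

```text
time_s: 5.22
position: [0.5355, -0.0103, 0.1268]
ee_rot: [-180.0, 0.1, 95.2]
wrist_force: [0.4, -0.7, -2.8]
opening: 0.0588
finger_force: 28.4
```

```bash
python3 - <<'E'
from h import *
T=pose(); print(T.round(4).tolist()); KT=cam('wrist')
im=snap('wrist','w3'); 
u=np.array([np.cos(np.radians(95.4)),np.sin(np.radians(95.4))]);n=np.array([-u[1],u[0]])
O=np.array([.5357,-.0093])+.095*u
v=im[:,:,::-1].copy()
for x,y,z in [(-72,38.5,21),(-72,-38.5,21),(-45,31,21),(-45,-31,21),(30,0,14),(62,0,14),(-2,0,14),(30,32,14),(30,-32,14),(-95,0,14)]:
    p=O+u*x/1e3+n*y/1e3; r,c=px('wrist',[p[0],p[1],z/1e3],KT); cv2.drawMarker(v,(int(c),int(r)),(0,0,255),0,10)
cv2.imwrite('pics/w3.png',v)
E
```

```text
[[-0.0904, 0.9959, -0.0006, 0.5355], [0.9959, 0.0904, -0.0012, -0.0103], [-0.0012, -0.0007, -1.0, 0.1268], [0.0, 0.0, 0.0, 1.0]]
```

View pics/w3.png

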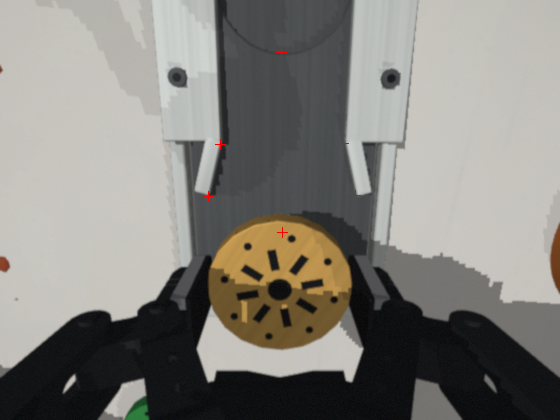

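The overlay matches the rails and the pocket edge at (53,281), so the pocket lies at x≈30 in the guide frame. The die is held flat and centred on the mouth, so I can lower it.

Emit:
apply_moves:
  targets:
    - [[0,0,15],[0,0,0]]
    - [[0,0,30],[0,0,0]]
    - [[0,0,38],[0,0,0]]
    - [[0,0,41],[0,0,0]]
    - [[0,0,43],[0,0,0]]
    - [[0,0,43],[0,0,0]]

```text
time_s: 6.02
position: [0.536, -0.0081, 0.0841]
ee_rot: [180.0, 0.0, 95.3]
wrist_force: [-0.3, 0.1, -2.1]
opening: 0.0586
finger_force: 28.4
```

Emit:
apply_moves:
  targets:
    - [[0,0,1],[0,0,0]]
    - [[0,0,1],[0,0,0]]

```text
time_s: 6.28
position: [0.5358, -0.0082, 0.0831]
ee_rot: [180.0, 0.0, 95.3]
wrist_force: [-0.3, -1.0, -2.8]
opening: 0.0584
finger_force: 28.4
```

Emit:
apply_moves:
  targets:
    - [[0,0,0.5],[0,0,0]]
    - [[0,0,1],[0,0,0]]
    - [[0,0,1],[0,0,0]]

```text
time_s: 6.65
position: [0.5358, -0.0082, 0.082]
ee_rot: [180.0, 0.0, 95.3]
wrist_force: [-0.5, -0.7, -0.0]
opening: 0.0588
finger_force: 29.7
```

Emit:
apply_moves:
  targets:
    - [[0,0,0],[0,0,0]]
    - [[0,0,0],[0,0,0]]
    - [[0,0,0],[0,0,0]]
    - [[0,0,0],[0,0,0]]
  claw: 68

```text
time_s: 7.15
position: [0.5359, -0.0082, 0.082]
ee_rot: [180.0, 0.0, 95.3]
wrist_force: [-1.3, -0.0, 0.5]
opening: 0.0679
finger_force: 0.0
```

Emit:
apply_moves:
  targets:
    - [[0,0,-10],[0,0,0]]
    - [[0,0,-30],[0,0,0]]
    - [[-15,0,-50],[0,0,0]]
    - [[-40,0,-55],[0,0,0]]
    - [[-52,0,-55],[0,0,0]]
    - [[-52,0,-55],[0,0,0]]

```text
time_s: 7.9
position: [0.5404, -0.0608, 0.1368]
ee_rot: [-180.0, 0.0, 95.2]
wrist_force: [-0.1, 0.4, 0.3]
opening: 0.068
finger_force: 0.0
```

Emit:
apply_moves:
  targets:
    - [[0,0,0],[0,0,0]]
    - [[0,0,0],[0,0,0]]
    - [[0,0,0],[0,0,0]]
    - [[0,0,0],[0,0,0]]
    - [[0,0,0],[0,0,0]]
  claw: 0

```text
time_s: 8.52
position: [0.5406, -0.0599, 0.1369]
ee_rot: [-180.0, -0.0, 95.3]
wrist_force: [0.3, 0.2, 0.1]
opening: 0.0005
finger_force: 0.0
```

```bash
python3 - <<'E'
from h import *
T=pose(); print(T.round(4).tolist()); KT=cam('wrist')
im=snap('wrist','w4'); 
u=np.array([np.cos(np.radians(95.4)),np.sin(np.radians(95.4))]);n=np.array([-u[1],u[0]])
O=np.array([.5357,-.0093])+.095*u
a=cv2.cvtColor(im,cv2.COLOR_RGB2HSV)
m=cv2.morphologyEx(cv2.inRange(a,(12,90,60),(32,255,255)),cv2.MORPH_CLOSE,np.ones((25,25)))
N,l,s,ce=cv2.connectedComponentsWithStats(m)
for i in range(1,N):
    if s[i,4]>300:
        p=w('wrist',ce[i][::-1],.023,KT); d=p[:2]-O; print(s[i],p.round(4),'guide',d@u,d@n)
d=T[:2,3]-O; print('tcp guide',d@u,d@n)
E
```

```text
[[-0.093, 0.9957, -0.0, 0.5406], [0.9957, 0.093, 0.0, -0.0599], [0.0, -0.0, -1.0, 0.1369], [0.0, 0.0, 0.0, 1.0]]
[  222    85   116   116 10490] [ 0.5349 -0.0094  0.023 ] guide -0.09502233372343133 0.0008143793962841124
[523 369  37  30 573] [ 0.7218 -0.1457  0.023 ] guide -0.2483355022506704 -0.17241608000239192
tcp guide -0.1458088730367783 -0.000126847645161169
```

View pics/w4.png

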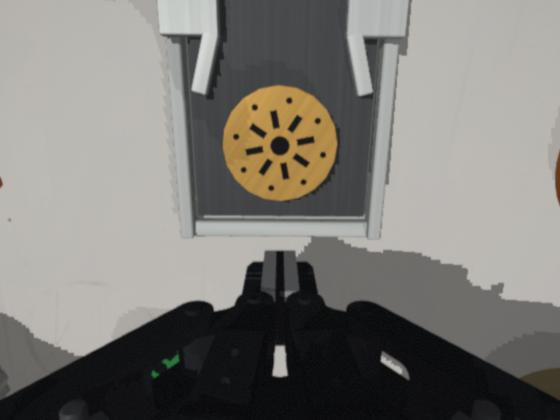

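The die lies flat at the load point (145,280), released and aligned with the closed fingers. I'll lower the fingers behind it.

Emit:
apply_moves:
  targets:
    - [[-6,0,10],[0,0,0]]
    - [[-6,0,28],[0,0,0]]
    - [[-6,0,41],[0,0,0]]
    - [[-6,0,47],[0,0,0]]
    - [[-6,0,48],[0,0,0]]
    - [[-6,0,48],[0,0,0]]

```text
time_s: 9.32
position: [0.5414, -0.0658, 0.0891]
ee_rot: [180.0, 0.0, 95.3]
wrist_force: [-1.5, 0.8, -0.1]
opening: -0.0001
finger_force: 0.0
```

Emit:
apply_moves:
  targets:
    - [[4,0,0],[0,0,0]]
    - [[8,0,0],[0,0,0]]
    - [[11,0,0],[0,0,0]]
    - [[14,0,0],[0,0,0]]
    - [[17,0,0],[0,0,0]]
    - [[20,0,0],[0,0,0]]
    - [[23,0,0],[0,0,0]]
    - [[26,0,0],[0,0,0]]

```text
time_s: 10.32
position: [0.5387, -0.04, 0.0889]
ee_rot: [180.0, 0.0, 95.3]
wrist_force: [-0.2, -0.4, 0.6]
opening: -0.0002
finger_force: 0.4
```

```bash
cat > look.py <<'E'
from h import *
import sys
T=pose(); KT=cam('wrist'); im=snap('wrist',sys.argv[1])
u=np.array([np.cos(np.radians(95.4)),np.sin(np.radians(95.4))]);n=np.array([-u[1],u[0]])
O=np.array([.5357,-.0093])+.095*u
a=cv2.cvtColor(im,cv2.COLOR_RGB2HSV)
m=cv2.morphologyEx(cv2.inRange(a,(12,90,60),(32,255,255)),cv2.MORPH_CLOSE,np.ones((25,25)))
N,l,s,ce=cv2.connectedComponentsWithStats(m); i=1+s[1:,4].argmax()
x,y,ww,hh,_=s[i]
p=w('wrist',ce[i][::-1],.024,KT)[:2]-O
f=w('wrist',(y,x+ww/2),.024,KT)[:2]-O
print(s[i],'centroid guide',p@u*1e3,p@n*1e3,'front-30',f@u*1e3-30)
d=T[:2,3]-O; print('tcp guide',d@u*1e3,d@n*1e3,T[2,3],env.observe()['wrist_force'])
E
python3 look.py w5
```

```text
[  205   105   151   150 17412] centroid guide -83.63890512755809 0.8345083780004199 front-30 -85.31822919461911
tcp guide -125.80755563036169 -0.1301742049375767 0.08891739625674072 [-0.00467281 -0.65173961  0.44231198]
```

Emit:
apply_moves:
  targets:
    - [[3,0,0],[0,0,0]]
    - [[6,0,0],[0,0,0]]
    - [[9,0,0],[0,0,0]]
    - [[12,0,0],[0,0,0]]
    - [[15,0,0],[0,0,0]]
    - [[18,0,0],[0,0,0]]
    - [[21,0,0],[0,0,0]]
    - [[24,0,0],[0,0,0]]

```text
time_s: 11.38
position: [0.5365, -0.016, 0.0889]
ee_rot: [-180.0, 0.0, 95.3]
wrist_force: [0.9, -0.4, -0.3]
opening: 0.0002
finger_force: 0.4
```

Emit:
apply_moves:
  targets:
    - [[3,0,0],[0,0,0]]
    - [[6,0,0],[0,0,0]]
    - [[9,0,0],[0,0,0]]
    - [[12,0,0],[0,0,0]]
    - [[15,0,0],[0,0,0]]
    - [[18,0,0],[0,0,0]]
    - [[21,0,0],[0,0,0]]
    - [[24,0,0],[0,0,0]]

```text
time_s: 12.38
position: [0.5343, 0.0079, 0.0889]
ee_rot: [180.0, -0.0, 95.3]
wrist_force: [1.1, -0.4, -0.3]
opening: 0.0001
finger_force: 0.4
```

```bash
python3 look.py w6
```

```text
[  206   105   151   149 17458] centroid guide -35.52649549473834 0.2235431974081627 front-30 -37.21560529941253
tcp guide -77.71216362907666 -0.20495072735652686 0.08892423037359995 [-0.21566221 -0.79709376 -0.29824588]
```

View pics/w6.png

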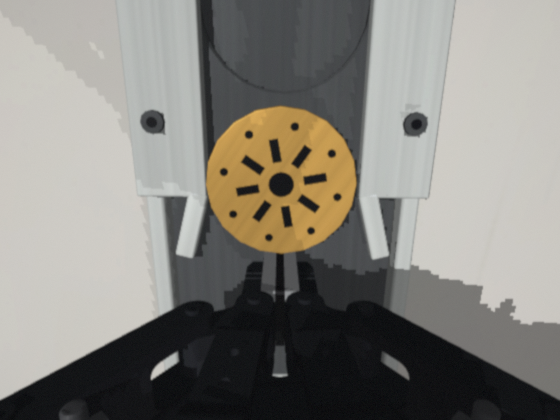

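The die at (180,281) is centred between the rails, and the pocket arc bottom is at row 92. I'll continue the push.

Emit:
apply_moves:
  targets:
    - [[3,0,0],[0,0,0]]
    - [[6,0,0],[0,0,0]]
    - [[9,0,0],[0,0,0]]
    - [[12,0,0],[0,0,0]]
    - [[15,0,0],[0,0,0]]
    - [[18,0,0],[0,0,0]]
    - [[21,0,0],[0,0,0]]
    - [[24,0,0],[0,0,0]]

```text
time_s: 13.42
position: [0.532, 0.0318, 0.0889]
ee_rot: [180.0, 0.0, 95.3]
wrist_force: [-0.5, -0.4, -0.4]
opening: 0.0002
finger_force: 0.4
```

Emit:
apply_moves:
  targets:
    - [[3,0,0],[0,0,0]]
    - [[6,0,0],[0,0,0]]
    - [[9,0,0],[0,0,0]]
    - [[12,0,0],[0,0,0]]
    - [[15,0,0],[0,0,0]]
    - [[18,0,0],[0,0,0]]
    - [[21,0,0],[0,0,0]]
    - [[24,0,0],[0,0,0]]

```text
time_s: 14.42
position: [0.5298, 0.0557, 0.0889]
ee_rot: [180.0, 0.0, 95.3]
wrist_force: [-0.7, -0.6, 0.1]
opening: -0.0001
finger_force: 0.4
```

```bash
python3 look.py w7
```

```text
[  207   105   151   149 17470] centroid guide 12.406948843850161 -0.1268871376126318 front-30 10.74209787045828
tcp guide -29.751190183242624 -0.2785224257528683 0.08892997931189191 [ 0.58187786 -0.24344969  0.74846775]
```

Emit:
apply_moves:
  targets:
    - [[1.5,0,0],[0,0,0]]
    - [[3,0,0],[0,0,0]]
    - [[4.5,0,0],[0,0,0]]
    - [[6,0,0],[0,0,0]]
    - [[7.5,0,0],[0,0,0]]
    - [[9,0,0],[0,0,0]]
    - [[10,0,0],[0,0,0]]
    - [[11,0,0],[0,0,0]]

```text
time_s: 15.48
position: [0.5288, 0.0666, 0.0889]
ee_rot: [-180.0, -0.0, 95.3]
wrist_force: [0.1, -0.5, -0.9]
opening: -0.0
finger_force: 0.2
```

Emit:
apply_moves:
  targets:
    - [[1,0,0],[0,0,0]]
    - [[2,0,0],[0,0,0]]
    - [[3,0,0],[0,0,0]]

```text
time_s: 15.85
position: [0.5286, 0.0695, 0.0889]
ee_rot: [180.0, -0.0, 95.3]
wrist_force: [0.4, -0.4, 0.4]
opening: -0.0002
finger_force: 0.2
```

```bash
python3 look.py w8
```

```text
[  208   105   150   150 17387] centroid guide 26.385610401115166 -0.2381220868712582 front-30 24.638642665125467
tcp guide -15.857523362316568 -0.30434033958051515 0.08891883973927994 [ 0.07392444 -0.48999093 -0.54853572]
```

Emit:
apply_moves:
  targets:
    - [[0.7,0,0],[0,0,0]]
    - [[1.4,0,0],[0,0,0]]
    - [[2,0,0],[0,0,0]]

```text
time_s: 16.27
position: [0.5283, 0.0715, 0.0889]
ee_rot: [180.0, -0.0, 95.3]
wrist_force: [-0.2, -0.3, 0.7]
opening: -0.0004
finger_force: 0.2
```

```bash
python3 look.py w9
```

```text
[  208   105   150   149 17299] centroid guide 28.414572291592755 -0.41437703340006765 front-30 26.603612407139764
tcp guide -13.892639460711028 -0.28260225427399693 0.08890247551838606 [-0.70162225  0.34962816 -1.43743988]
```

Emit:
apply_moves:
  targets:
    - [[0.7,0,0],[0,0,0]]
    - [[1.4,0,0],[0,0,0]]
    - [[2,0,0],[0,0,0]]

```text
time_s: 16.7
position: [0.5282, 0.0735, 0.0889]
ee_rot: [-180.0, 0.0, 95.3]
wrist_force: [-0.3, -0.9, -0.6]
opening: 0.0005
finger_force: 0.3
```

```bash
python3 look.py w10
```

```text
[  210   105   147   146 16588] centroid guide 31.013986643038024 -0.6369255983687837 front-30 28.59216179278139
tcp guide -11.899131095450223 -0.271827271904141 0.0889114492907852 [0.38744074 0.16654488 0.83913571]
```

Emit:
apply_moves:
  targets:
    - [[0.5,0,0],[0,0,0]]
    - [[1,0,0],[0,0,0]]

```text
time_s: 17.0
position: [0.5281, 0.0744, 0.0889]
ee_rot: [-180.0, 0.0, 95.3]
wrist_force: [0.2, -1.3, 0.9]
opening: 0.0002
finger_force: 0.3
```

```bash
python3 look.py w11
```

```text
[  210   105   147   146 16603] centroid guide 31.950676594739157 -0.6492884625062829 front-30 29.53109656824359
tcp guide -10.959317687030401 -0.2760585097812355 0.08889996014330748 [-0.29261586 -1.17939484  0.01787547]
```

View pics/w11.png

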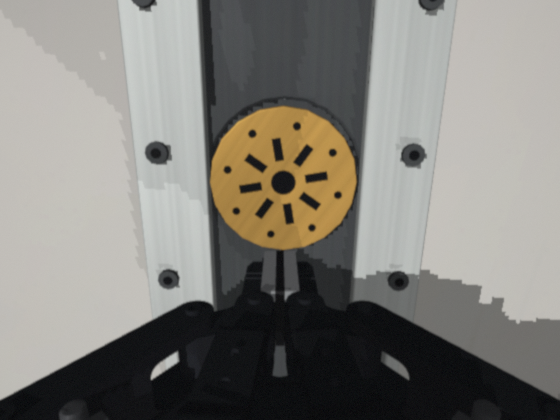

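It has shrunk uniformly (150→147 px), and the dark crescent of the pocket shows at its front at row 100, so it has dropped. I'll push very lightly to confirm the wall holds it.

Emit:
apply_moves:
  targets:
    - [[0.4,0,0],[0,0,0]]
    - [[0.8,0,0],[0,0,0]]

```text
time_s: 17.3
position: [0.528, 0.0752, 0.0889]
ee_rot: [180.0, 0.0, 95.3]
wrist_force: [-0.9, -0.9, -0.1]
opening: -0.0001
finger_force: 0.3
```

```bash
python3 look.py w12
```

```text
[  210   106   147   145 16616] centroid guide 32.78521771632555 -0.6361023714843256 front-30 30.014485202450572
tcp guide -10.118801756064894 -0.28571754758648343 0.08891843821063619 [ 0.26605398 -1.13090802 -0.28513353]
```

Emit:
apply_moves:
  targets:
    - [[0.4,0,0],[0,0,0]]
    - [[0.8,0,0],[0,0,0]]

```text
time_s: 17.6
position: [0.5279, 0.076, 0.0889]
ee_rot: [180.0, -0.0, 95.3]
wrist_force: [-0.1, -1.4, -0.3]
opening: -0.0002
finger_force: 0.3
```

```bash
python3 look.py w13
```

```text
[  210   106   147   145 16669] centroid guide 33.601318141264166 -0.6611644495767003 front-30 30.828453062867247
tcp guide -9.308632550849369 -0.2945210850188038 0.08890977965781911 [ 0.00677292 -0.43605628 -0.451766  ]
```

```bash
python3 - <<'E'
import cv2,numpy as np
for k in (9,10,11,12,13):
    im=cv2.imread(f'pics/w{k}.png'); a=cv2.cvtColor(im,cv2.COLOR_BGR2HSV)
    m=cv2.morphologyEx(cv2.inRange(a,(12,90,40),(32,255,255)),cv2.MORPH_CLOSE,np.ones((25,25)))
    c=max(cv2.findContours(m,0,1)[0],key=cv2.contourArea)
    e=cv2.fitEllipse(c); print(k,np.round(e[0],1),np.round(e[1],1),round(e[2]))
    print(cv2.cvtColor(im,6)[82:110,275:292].mean(1).round().astype(int))
    w_=[(np.where(m[r])[0][[0,-1]]).tolist() for r in (130,178,225)]; print(w_)
E
```

```text
9 [282.3 179. ] [146.7 148.4] 88
[ 70  70  70  70  69  68  62  52  47  51  59  63  64  65  68  69  68  68
  68  69  68  69  71  85 113 137 147 149]
[[228, 337], [208, 357], [224, 341]]
10 [282.9 177.5] [142.7 146.2] 90
[ 71  70  71  71  71  71  70  70  70  70  69  64  56  48  51  60  63  64
  66  68  69  69  69  76  98 127 142 144]
[[229, 337], [210, 356], [228, 337]]
11 [282.9 177.5] [142.7 146.3] 91
[ 71  71  71  71  71  71  70  71  70  70  70  70  69  67  60  51  50  57
  62  63  64  66  69  76  98 127 143 144]
[[229, 337], [210, 356], [228, 338]]
12 [282.8 177.5] [142.9 146.3] 92
[ 71  71  71  71  71  71  71  70  70  70  70  70  70  70  69  68  63  53
  48  53  61  63  64  73  97 127 142 144]
[[229, 337], [210, 356], [228, 337]]
13 [282.9 177.5] [143.2 146.5] 94
[ 71  71  70  71  71  71  71  70  71  70  70  70  70  70  70  70  70  68
  64  54  49  52  61  71  95 126 142 144]
[[229, 337], [210, 356], [228, 338]]
```

```bash
cat > fit.py <<'E'
from h import *
from scipy.optimize import least_squares
import sys
K,T=cam('wrist'); Tt=pose()   # work in tool frame: x along feed, z down
C=np.array(env.camera_info('wrist')['tool_from_camera']); Ci=np.linalg.inv(C)
th=np.linspace(0,2*np.pi,361)
def proj(p):
    x,y,z,tx,ty=p; q=np.c_[30*np.cos(th),30*np.sin(th),0*th]/1e3
    q=R.from_rotvec([tx,ty,0]).apply(q)+np.array([x,y,z])/1e3
    c=q@Ci[:3,:3].T+Ci[:3,3]; c=c@K.T; return c[:,:2]/c[:,2:]
for k in sys.argv[1:]:
    im=cv2.imread(f'pics/{k}.png'); a=cv2.cvtColor(im,cv2.COLOR_BGR2HSV)
    m=cv2.morphologyEx(cv2.inRange(a,(12,90,70),(32,255,255)),cv2.MORPH_CLOSE,np.ones((25,25)))
    c=max(cv2.findContours(m,0,1)[0],key=cv2.contourArea)[:,0].astype(float)
    def res(p):
        P=proj(p); return np.sqrt(((c[:,None]-P[None])**2).sum(2).min(1))*np.sign(np.hypot(*(c-P.mean(0)).T)-np.hypot(*(P-P.mean(0)).T).mean()*0-0)
    def res(p):
        P=proj(p); o=P.mean(0); ap=np.unwrap(np.arctan2(*(P-o).T[::-1])); 
        ac=np.arctan2(*(c-o).T[::-1]); rp=np.hypot(*(P-o).T)
        return np.hypot(*(c-o).T)-np.interp(ac,ap,rp,period=2*np.pi)
    s=least_squares(res,[42,0,65,0,0],loss='soft_l1',x_scale=[1,1,1,.02,.02])
    s0=least_squares(lambda p:res([*p,0,0]),[42,0,65],loss='soft_l1')
    print(k,'xyz',s.x[:3].round(2),'tilt deg',np.degrees(s.x[3:]).round(2),'| flat fit',s0.x.round(2),round(s.cost,1),round(s0.cost,1))
E
python3 fit.py w5 w6 w7 w8 w9 w10 w11 w12 w13; python3 -c "from h import *;print(env.observe()['wrist_force'],env.observe()['time_s'])"
```

```text
w5 xyz [40.05 -1.1  66.34] tilt deg [-0.71 -0.37] | flat fit [40.04 -1.02 66.24] 30.9 32.1
w6 xyz [40.08 -0.57 66.01] tilt deg [-0.79  0.15] | flat fit [40.08 -0.48 66.06] 30.7 32.0
w7 xyz [40.07 -0.3  66.04] tilt deg [-0.93 -0.09] | flat fit [40.07 -0.2  66.02] 34.5 36.2
w8 xyz [40.29 -0.15 67.42] tilt deg [-0.29 -4.31] | flat fit [40.08 -0.13 66.38] 32.6 58.9
w9 xyz [4.023e+01 5.000e-02 6.767e+01] tilt deg [-0.3  -3.57] | flat fit [40.06  0.08 66.78] 31.0 50.8
w10 xyz [39.99  0.29 69.87] tilt deg [-0.67  0.45] | flat fit [40.01  0.36 70.  ] 27.0 28.2
w11 xyz [40.    0.26 69.79] tilt deg [-0.92  0.57] | flat fit [40.01  0.36 69.95] 27.4 29.6
w12 xyz [40.02  0.23 69.86] tilt deg [-0.99  0.13] | flat fit [40.02  0.34 69.89] 24.9 26.7
w13 xyz [40.06  0.22 69.79] tilt deg [-1.19 -0.19] | flat fit [40.05  0.34 69.74] 26.0 28.5
[ 0.00677292 -0.43605628 -0.451766  ] 17.65
```

The fit is clear: the die dropped 3.8 mm (z 66.05→69.8) and lies flat with no added tilt. It dropped at w10 and is fully home. I'll retract straight back, then up.

Emit:
apply_moves:
  targets:
    - [[-3,0,0],[0,0,0]]
    - [[-8,0,0],[0,0,0]]
    - [[-12,0,-8],[0,0,0]]
    - [[-14,0,-30],[0,0,0]]
    - [[-14,0,-65],[0,0,0]]
    - [[-14,0,-80],[0,0,0]]
    - [[-14,0,-80],[0,0,0]]
    - [[-14,0,-80],[0,0,0]]

```text
time_s: 18.65
position: [0.5286, 0.0618, 0.168]
ee_rot: [-179.9, 0.0, 95.3]
wrist_force: [-0.6, -0.3, 0.3]
opening: 0.0
finger_force: 0.0
```

```bash
python3 look.py w14; python3 fit.py w14
```

```text
[ 234   78   99  101 7789] centroid guide 32.49275895545232 -0.6224022440098352 front-30 30.664213598987473
tcp guide -23.548282549120067 0.35496715652860017 0.16798706771525213 [ 0.58904713  0.72113834 -0.28001322]
w14 xyz [ 55.12   1.32 148.87] tilt deg [ 2.71 -8.52] | flat fit [ 54.52   1.12 148.88] 13.9 15.0
```

View pics/w14.png

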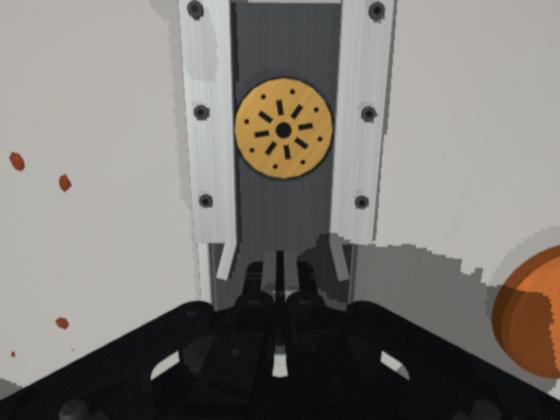

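The die lies flat in the pocket at (129,284), with no pocket outline visible outside it and the arm clear.

```bash
python3 -c "from plant import env;print(env.sign_off())"
```

```text
the job is handed in; nothing more can be done
None
```

The die was set on the loading end, released and pushed along the rails until it dropped about 3.8 mm into the pocket, where it lies flat; the arm never went near the tart dish or cutter ring, and I handed the job in at about 19 s.

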